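Lock the blue battery cell into its test jig

ROBOT

A 6-joint arm with a two-finger parallel gripper is mounted at the origin on the work surface. World frame = base frame: x ahead of the robot, y to its left, z up, the work surface at z = 0. Lengths are in mm, angles in rad, forces in N, time in s.
With the tool pointing down it reaches from about 250 to 725 mm from the base axis. Payload 9.7 kg.
Tool frame: the origin (TCP) lies at the very end of the fingers, on their centre line; the grasp point (between the pads) lies 19 mm behind it; z points along the fingers, y is the line along which they close (so a half turn about z gives the same grasp; the last joint's range is limited). The gripper opens to 85 mm and grips with 20 to 120 N. Pads are 22 mm wide; open, the fingers measure 114 mm over their backs; the gripper's body (76 mm by 85 mm) begins 54 mm behind the grasp point. The pads swing forward as they close: fully open they stand 13 mm farther back than shut.
Start: joints at [-1.172, 0.087, 0.176, 1.66, 0, 1.571], TCP at [213.569, -506.838, 231.284] pointing down, gripper open.
Joint ranges: [-3.13, 3.13], [-0.85, 1.81], [-1.15, 1.24], [-2.2, 2.28], [-1.44, 1.52], [-3.14, 3.14]. Speed limits (rad/s): [2.22, 2.22, 2.57, 3.14, 3.14, 3.14].

INTERFACE

Orientations are given as a rotation vector (axis times angle).
In Python, from workcell import ctrl gives the robot as it stands. The module is installed in compiled form; this text tells all that it offers.
- The arm moves only by the tool send_rows, never from a script. Its argument "targets" is a list of rows, each an object with "offset": the shift along the tool's x, y, z each as a share of 0.2 m, from -1 to 1, a list of three; "yaw": the turn about the tool's z as a share of pi/4 rad, from -1 to 1. A call has 1 to 12 rows; each row shifts and turns the commanded pose from where the row before left it, along the tool's axes as they then stand; what a row does not reach is not made up. A row lasts 1/10 s, in which the tool goes at most 50 mm and 8.59 degrees, less where a joint would pass 70% of its speed; a pose out of reach is approached as far as the arm can. A call with a number of a shift or a turn outside -1 to 1 is refused whole. A call with a gripper value outside its range is refused whole. "jaw" is the opening, from -1 (shut) to 1 (fully open), so that 0 is half open, set as the call begins (left out, the last holds). The fingers move at their own pace and stop on an object; "squeeze" is the grip in N (left out, the last holds). Time passes only in rows, so rows that do not move let the fingers close. It gives the time, the measured TCP pose, the force, the opening and the grip force at its end, in the units of the state.
- ctrl.get_state(): the state, without advancing time (a new reading comes with each control period).
- ctrl.read_camera(name): name is "scene" or "top" or "wrist"; returns a dict with "image" (384x512x3 uint8, blue, green, red), "depth" (384x512 float32, mm along the optical axis (not along the pixel's ray), 0 where there is no reading), "fx", "fy", "cx", "cy" (pixels), "origin" and "orientation" of the camera in the world. Camera axes: x right, y down, z forward; pixel columns grow to the right and rows downward; lengths in mm; the calibration is good to about 2 mm. A picture is of the moment at which its call begins.
- ctrl.close_job(): hands the job in; it is judged then, once.
The state is a dict: "time_s": time; "q": joint angles; "qvel": joint speeds; "effort": joint torques, N m; "position": TCP position; "orientation": TCP orientation; "wrist_force": force on the tool from outside, world axes, zero at the start; "torque": the same for the moment, N m; "gripper_width": finger opening in mm; "grip_force": force on a finger pad.
Only numpy, scipy, OpenCV 4.12 (cv2) and the standard library are available. Lean on these libraries where they do the work, as an engineer would, in place of code of your own. Each camera call takes 0.05 s, during which the arm holds its last target. There are 200 camera calls.

TASK

Lock the blue battery cell into its jig: take the orange-handled hex key out of the black stand, push it all the way down into the hex socket of the blue cell's lock, and turn it clockwise a quarter turn, to the stop, so that the yellow tongue swings over the cell. Leave the key standing in the socket, and do not turn the lock of the bare metal cell.

Things in the scene. Friction and masses are not known exactly. Their poses are not given: they have to be found in the camera images.
- key_handle (a point): Orange-handled T key, 200 g, upright in one of two 45 mm deep holes of a black stand 55 mm tall (the blue-handled key in the other is not wanted). Point: centre of the orange bar, 80 x 16 x 18 mm tall, about 111 mm above the table; x along the bar, z up the shaft. Shaft: hexagon 17 mm across flats, two flats facing along the bar; tapered tip 101 mm below this point.
- lock_socket (a point): Hex socket of the blue cell's lock: point on its axis at its floor, 24 mm above the table; turns with the lock, z up. 18.4 mm across flats, 14 mm deep, flats facing x and -x: fits a key bar along x or any 60 degree step from it, within 9 degrees. Above, a funnel 8 mm tall, 34 mm wide at the mouth. Key home: bar centre 101 mm above. Floats 5 mm sideways on a soft spring.
- lock (a joint): Turn of the blue cell's lock, rad: starts at 0 to 0.2 (yellow tongue, 58 mm long, beside the cell); grows clockwise seen from above to a hard stop at 1.57 (tongue over the cell). Friction 0.05 N m, stays where left; the key has 9 degrees of play. Lock: dark round boss 62 mm wide, 46 mm tall, on a 170 mm aluminium plate; the cell lies flat beside it, top 37 mm above the table.
- other_lock (a joint): The same for the like lock of the bare silver-metal cell's jig on the other side (the jigs may be swapped left and right); starts at 0 to 0.2 and is to be left alone.
Things that resemble listed ones, but are neither listed nor needed, are in the scene too. Leave any green look-alike of the part that bears key_handle alone.

How it is judged:
By the outcome, as a careful person would: the job done as asked, in the order asked, and still so for the second after the job is handed in, with the robot touching nothing.
It also fails if it takes over 42 s, if anything falls off the work surface, if the arm or the gripper's body presses on something with over 40 N, if the wrist force passes 120 N, or if a joint passes its speed limit or range.

## Working session

There is one attempt and no reset: what is moved stays moved. The work goes in short steps, Python scripts to look and compute and a tool call to move; the robot and the scene stay as the last step left them, time stands still between calls to the robot, and variables do not carry over. Pictures are saved under pics/ and viewed, at most 10 in all, crops included, and the job is handed in when it is done.

Besides the shell and the picture viewer there is one more tool, called after ">>>" in YAML: its name, and indented under it one key for each argument. send_rows: Moves the arm, as the interface text tells. Shift numbers are shares of 0.2 m and turn numbers shares of pi/4 rad, none past 1 either way. Its arguments: {"type":"object","properties":{"targets":{"type":"array"},"jaw":{"type":"number"},"squeeze":{"type":"number"}},"required":["targets"]}

```bash
mkdir -p pics
cat > h.py <<'E'
import numpy as np, cv2
from scipy.spatial.transform import Rotation as R
from workcell import ctrl
def cloud(c):
    d=c["depth"]; v,u=np.mgrid[:d.shape[0],:d.shape[1]]
    p=np.stack([(u-c["cx"])*d/c["fx"],(v-c["cy"])*d/c["fy"],d],-1)
    o=np.array(c["orientation"],float)
    M=R.from_rotvec(o).as_matrix() if o.shape==(3,) else o
    return p@M.T+np.array(c["origin"])
E
python3 - <<'E'
from h import *
s=ctrl.get_state(); print(s)
for n in("top","scene"):
    c=ctrl.read_camera(n); np.savez(n,**c); cv2.imwrite(f"pics/{n}.png",c["image"]); print(n,c["origin"],c["orientation"],c["fx"])
E
```

```text
{'time_s': 0.0, 'q': array([-1.17202620e+00,  8.74785935e-02,  1.75141520e-01,  1.65977970e+00,
       -2.90469564e-05,  1.57078306e+00]), 'qvel': array([ 0.00067057, -0.00036577, -0.001808  , -0.00054544, -0.00036599,
       -0.00070022]), 'effort': array([ 1.94896602e-03, -5.20393324e+01,  4.64803183e+01,  1.64656638e-02,
        5.09144240e-05, -2.39189353e-05]), 'position': array([ 213.46512342, -506.65009044,  230.57666748]), 'orientation': array([-3.07808600e+00, -6.22009860e-01,  4.55344543e-04]), 'wrist_force': array([ 0.00495092, -0.93940437, -0.20089538]), 'torque': array([-0.02789237, -0.0081471 , -0.00223458]), 'grip_force': 0.0, 'gripper_width': 85.50556491954178}
top [330.52636963   7.56297926 873.21916871] [-2.02348109  2.19590915 -0.23848936] 366.52804532122934
scene [974.74829669 159.02279258 911.59838177] [-1.63983652 -2.2054929   0.61409729] 491.4164449919343
```

View pics/top.png

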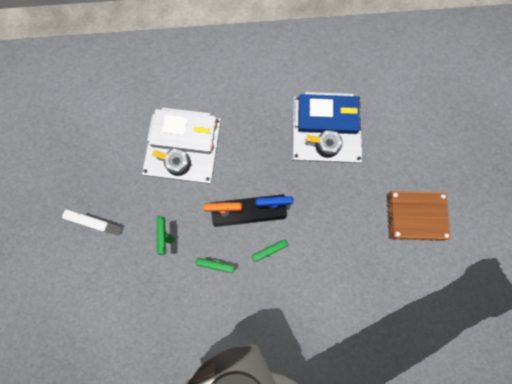

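View pics/scene.png

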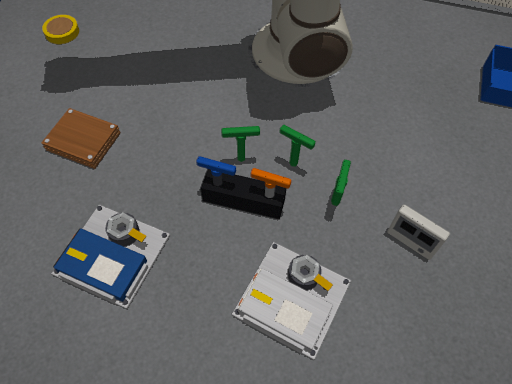

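The orange key is at (223,208) in top, left in the black stand (211-286, 197-224). The blue-handled key at (274,202) and three green keys at (161,236), (215,265), (270,250) are decoys. The blue cell is at (330,113) with its lock at (329,142); the silver cell's lock is at (176,160). Measuring now and confirming with a crop.

Run:
```python
from h import *
for n in("top","scene"):
    c=dict(np.load(n+".npz")); P=cloud(c); h=cv2.cvtColor(c["image"],cv2.COLOR_BGR2HSV)
    H,S,V=[h[...,i].astype(int) for i in range(3)]
    for name,m in dict(orange=(H>5)&(H<14)&(S>200)&(V>120)&(P[...,2]>95),blue=(H>105)&(H<128)&(S>180)&(P[...,2]>95),yel=(H>15)&(H<26)&(S>180)&(P[...,2]>25)&(P[...,2]<70)).items():
        k,L,st,ce=cv2.connectedComponentsWithStats(m.astype(np.uint8))
        for i in range(1,k):
            if st[i,4]<15: continue
            q=P[L==i]; q=q[np.abs(q[:,2]-np.median(q[:,2]))<15]
            r=cv2.minAreaRect(q[:,:2].astype(np.float32)); top=q[q[:,2]>np.percentile(q[:,2],50)]
            print(n,name,ce[i].round(),len(q),"rect",np.round(r[0]),np.round(r[1]),round(r[2],1),"z",np.percentile(q[:,2],[5,50,95]).round())
    if n=="top":
        for (u,v) in((329,142),(176,160)):
            w=P[v-16:v+17,u-16:u+17]; b=w[(w[...,2]>42)&(w[...,2]<52)]; cc,rr=cv2.minEnclosingCircle(b[:,:2].astype(np.float32)); print("boss",cc,rr,b[:,2].mean(),w[16,16])
        a=cv2.resize(c["image"][190:230,195:305],None,fx=5,fy=5,interpolation=3)
        b=cv2.resize(c["image"][85:170,285:395],None,fx=5,fy=5,interpolation=3)
        cv2.imwrite("pics/crop.png",cv2.resize(np.vstack([a,b]),None,fx=.9,fy=.9))
```

```text
top blue [273. 201.] 286 rect [476. -54.] [73. 17.] 85.5 z [112. 119. 122.]
top yel [313. 139.] 50 rect [ 633. -168.] [25. 11.] 75.1 z [44. 46. 48.]
top yel [159. 154.] 41 rect [624. 200.] [25. 10.] 65.7 z [44. 46. 48.]
boss (627.231689453125, -202.7728271484375) 36.53492736816406 45.18724384359856 [ 630.21322526 -211.80634781   20.90829196]
boss (612.0946044921875, 164.75894165039062) 37.23845672607422 45.180123174555135 [614.07064826 164.24124258  22.63911447]
scene blue [216. 166.] 386 rect [480. -56.] [79. 19.] 86.9 z [106. 119. 122.]
scene yel [137. 235.] 125 rect [ 635. -169.] [34. 17.] 75.6 z [44. 46. 49.]
scene yel [ 76. 254.] 112 rect [ 703. -268.] [41. 13.] 83.2 z [35. 38. 40.]
scene yel [323. 282.] 142 rect [626. 198.] [32. 16.] 64.2 z [43. 47. 49.]
scene yel [258. 293.] 40 rect [680.  90.] [27. 13.] 81.8 z [35. 37. 39.]
```

View pics/crop.png

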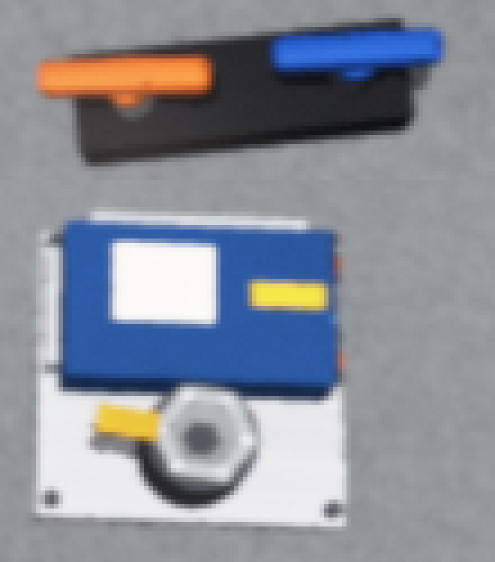

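The crop confirms it: the orange bar is at the left of the stand, and the blue cell's lock has its tongue pointing left (+y). Fixing the orange threshold.

Run:
```python
from h import *
for n in("top","scene"):
    c=dict(np.load(n+".npz")); P=cloud(c); h=cv2.cvtColor(c["image"],cv2.COLOR_BGR2HSV)
    m=(h[...,0]>3)&(h[...,0]<18)&(h[...,1]>150)&(P[...,2]>100)&(P[...,2]<130)
    q=P[m]; r=cv2.minAreaRect(q[:,:2].astype(np.float32)); d=q[:,:2]-q[:,:2].mean(0)
    ax=np.linalg.svd(d,full_matrices=False)[2][0]
    print(n,len(q),np.round(r[0]),np.round(r[1]),round(r[2],1),"axis deg",np.degrees(np.arctan2(ax[1],ax[0])),"z",np.percentile(q[:,2],[5,50,95]).round())
s=ctrl.get_state(); M=R.from_rotvec(s["orientation"]).as_matrix(); print(M.round(3))
```

```text
top 304 [472.  54.] [78. 17.] 85.1 axis deg -93.7345080871945 z [112. 119. 121.]
scene 429 [477.  54.] [79. 19.] 87.4 axis deg 87.03602407814576 z [105. 118. 122.]
[[ 0.922  0.388 -0.   ]
 [ 0.388 -0.922  0.001]
 [ 0.    -0.001 -1.   ]]
```

>>> send_rows:
  targets:
    - {"offset": [0.143, -0.13, 0], "yaw": 0}
    - {"offset": [0.143, -0.13, 0], "yaw": 0}
    - {"offset": [0.143, -0.13, 0], "yaw": 0}
    - {"offset": [0.143, -0.13, 0], "yaw": 0}
    - {"offset": [0.143, -0.13, 0], "yaw": 0}
    - {"offset": [0.143, -0.13, 0], "yaw": 0}
    - {"offset": [0.143, -0.13, 0], "yaw": 0}
    - {"offset": [0.143, -0.13, 0], "yaw": 0}
    - {"offset": [0.143, -0.13, 0], "yaw": 0}
    - {"offset": [0.143, -0.13, 0], "yaw": 0}
    - {"offset": [0.143, -0.13, 0], "yaw": 0}
    - {"offset": [0.143, -0.13, 0], "yaw": 0}
  jaw: 1

```text
time_s: 1.3
position: [408.9, -84.5, 231.2]
orientation: [3.079, 0.622, -0.0]
wrist_force: [0.5, -0.9, -0.9]
gripper_width: 85.4
grip_force: 0.0
```

>>> send_rows:
  targets:
    - {"offset": [0.143, -0.13, 0], "yaw": 0}
    - {"offset": [0.143, -0.13, 0], "yaw": 0}
    - {"offset": [0.143, -0.13, 0], "yaw": 0}
    - {"offset": [0.0, 0.0, 0], "yaw": -0.18}
    - {"offset": [0.0, 0.0, 0], "yaw": -0.18}
    - {"offset": [0.0, 0.0, 0], "yaw": -0.18}
    - {"offset": [0.0, 0.0, 0], "yaw": -0.18}
    - {"offset": [0.0, 0.0, 0], "yaw": -0.18}
    - {"offset": [0.0, 0.0, 0], "yaw": -0.18}
    - {"offset": [0.0, 0.0, 0], "yaw": -0.18}
    - {"offset": [0.0, 0.0, 0], "yaw": -0.18}
    - {"offset": [0, 0, 0], "yaw": 0}

```text
time_s: 2.5
position: [457.3, 19.1, 231.0]
orientation: [-2.264, -2.177, 0.001]
wrist_force: [-0.2, -0.0, 0.6]
gripper_width: 85.5
grip_force: 0.0
```

```bash
cat >> h.py <<'E'
def pose():
    s=ctrl.get_state(); M=R.from_rotvec(s["orientation"]).as_matrix()
    print("t",round(s["time_s"],2),"tcp",s["position"].round(1),"xang",np.degrees(np.arctan2(M[1,0],M[0,0])).round(1),"tilt",M[2].round(3),"q6",s["q"][5].round(2),"F",s["wrist_force"].round(1),"T",s["torque"].round(2),"w",round(s["gripper_width"],1),"g",round(s["grip_force"],1))
    return s,M
def orange(c):
    P=cloud(c); h=cv2.cvtColor(c["image"],cv2.COLOR_BGR2HSV)
    m=(h[...,0]>3)&(h[...,0]<18)&(h[...,1]>150)&(P[...,2]>100)
    k,L,st,ce=cv2.connectedComponentsWithStats(m.astype(np.uint8)); i=1+np.argmax(st[1:,4])
    q=P[L==i]; q=q[q[:,2]>np.percentile(q[:,2],90)-6]; r=cv2.minAreaRect(q[:,:2].astype(np.float32)); d=q[:,:2]-q[:,:2].mean(0)
    ax=np.linalg.svd(d,full_matrices=False)[2][0]
    print("orange",len(q),np.round(r[0],1),np.round(r[1],1),"axis",np.degrees(np.arctan2(ax[1],ax[0])).round(1),"z",np.percentile(q[:,2],[5,50,95]).round(1),ce[i])
E
python3 - <<'E'
from h import *
pose(); c=ctrl.read_camera("wrist"); cv2.imwrite("pics/w1.png",c["image"]); np.savez("w1",**c); print(c["origin"]); orange(c)
E
```

```text
t 2.5 tcp [457.3  19.1 231. ] xang 87.8 tilt [-0.    -0.001 -1.   ] q6 1.65 F [-0.2 -0.   0.6] T [-0.03  0.05  0.02] w 85.5 g 0.0
[459.17703127  88.38842615 373.67388347]
orange 1552 [470.4  53.7] [78.1 22.8] axis -92.8 z [117.1 119.6 120.9] [274.36191059 149.01898347]
```

View pics/w1.png

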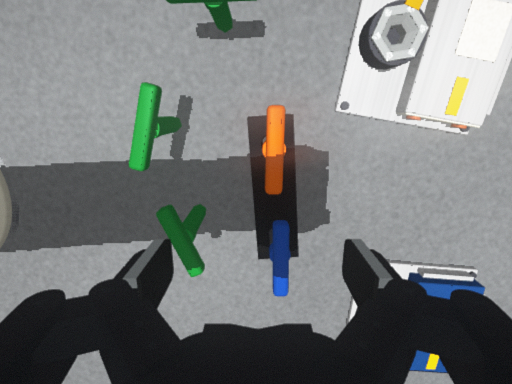

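The wrist view shows the orange bar at (275,149), parallel to the fingers' planes, with free space on both sides. Grip it centred with the tips just at the bar's bottom edge, clear of the shaft corners.

>>> send_rows:
  targets:
    - {"offset": [0.09, 0.032, 0], "yaw": 0}
    - {"offset": [0.087, 0.032, 0], "yaw": 0}
    - {"offset": [0, 0, 0.165], "yaw": 0.013}
    - {"offset": [0, 0, 0.16], "yaw": 0}
    - {"offset": [0, 0, 0.16], "yaw": 0}
    - {"offset": [0, 0, 0.1], "yaw": 0}
    - {"offset": [0, 0, 0.06], "yaw": 0}
    - {"offset": [0, 0, 0], "yaw": 0}

```text
time_s: 3.35
position: [470.9, 53.9, 101.0]
orientation: [-2.279, -2.16, 0.003]
wrist_force: [-1.1, -0.1, -0.3]
gripper_width: 85.2
grip_force: 0.0
```

>>> send_rows:
  targets:
    - {"offset": [0, 0, 0]}
    - {"offset": [0, 0, 0]}
    - {"offset": [0, 0, 0]}
    - {"offset": [0, 0, 0]}
    - {"offset": [0, 0, 0]}
    - {"offset": [0, 0, 0]}
    - {"offset": [0, 0, 0]}
    - {"offset": [0, 0, 0]}
  jaw: -1
  squeeze: 80

```text
schema error: expected keys offset, yaw
```

Run:
```python
from h import *
pose(); c=ctrl.read_camera("wrist"); orange(c); c=ctrl.read_camera("scene");orange(c);
```

```text
t 3.35 tcp [470.9  53.9 101. ] xang 86.9 tilt [-0.    -0.002 -1.   ] q6 1.74 F [-1.1 -0.1 -0.3] T [0.   0.04 0.02] w 85.2 g 0.0
orange 4754 [474.   68.7] [108.6  16. ] axis -93.1 z [116.9 119.6 120.8] [263.57541899 248.76656026]
orange 125 [719.7 124.5] [513.6  34.5] axis 9.7 z [116.8 119.5 122.8] [280.85026738 181.34224599]
```

>>> send_rows:
  targets:
    - {"offset": [0, 0, 0], "yaw": 0}
    - {"offset": [0, 0, 0], "yaw": 0}
    - {"offset": [0, 0, 0], "yaw": 0}
    - {"offset": [0, 0, 0], "yaw": 0}
    - {"offset": [0, 0, 0], "yaw": 0}
    - {"offset": [0, 0, 0], "yaw": 0}
    - {"offset": [0, 0, 0], "yaw": 0}
  jaw: -1
  squeeze: 80

```text
time_s: 4.15
position: [472.2, 54.0, 102.9]
orientation: [2.277, 2.163, 0.002]
wrist_force: [2.0, 0.0, 5.3]
gripper_width: 14.1
grip_force: 89.5
```

Run:
```python
from h import *
pose(); c=ctrl.read_camera("wrist"); cv2.imwrite("pics/w2.png",c["image"])
```

```text
t 4.15 tcp [472.2  54.  102.9] xang 87.1 tilt [ 0.     0.001 -1.   ] q6 1.74 F [2.  0.  5.3] T [-0.02 -0.27 -0.04] w 14.1 g 89.5
```

View pics/w2.png

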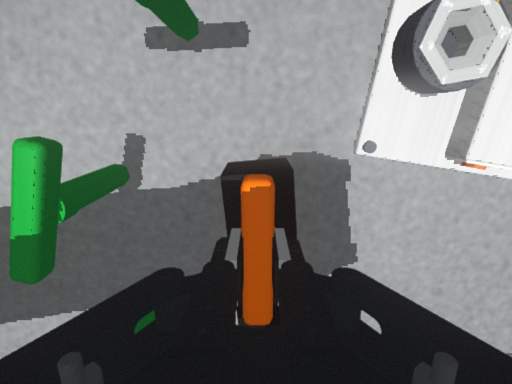

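Gripped: the orange bar is between the pads at column 258, centred. Lift and go to a viewing spot just beside the blue cell's lock.

>>> send_rows:
  targets:
    - {"offset": [0, 0, -0.06], "yaw": 0}
    - {"offset": [0, 0, -0.12], "yaw": 0}
    - {"offset": [0, 0, -0.14], "yaw": 0}
    - {"offset": [0, 0, -0.14], "yaw": 0}
    - {"offset": [0, 0, -0.14], "yaw": 0}
    - {"offset": [0.0, 0.18, 0], "yaw": 0}
    - {"offset": [0.0, 0.18, 0], "yaw": 0}
    - {"offset": [0.0, 0.18, 0], "yaw": 0}
    - {"offset": [0.0, 0.18, 0], "yaw": 0}
    - {"offset": [-0.13, 0, 0], "yaw": 0}
    - {"offset": [-0.18, 0, 0], "yaw": 0}
    - {"offset": [-0.18, 0, 0], "yaw": 0}

```text
time_s: 5.4
position: [610.2, -52.0, 221.5]
orientation: [-2.275, -2.164, 0.003]
wrist_force: [0.7, 0.5, -1.8]
gripper_width: 13.9
grip_force: 86.9
```

>>> send_rows:
  targets:
    - {"offset": [-0.18, 0, 0], "yaw": 0}
    - {"offset": [-0.18, 0, 0], "yaw": 0}
    - {"offset": [-0.18, 0, 0], "yaw": 0}
    - {"offset": [-0.18, 0, 0], "yaw": 0}
    - {"offset": [-0.18, 0, 0], "yaw": 0}
    - {"offset": [-0.18, 0, 0], "yaw": 0}
    - {"offset": [-0.1, 0, 0], "yaw": 0}
    - {"offset": [0, 0, 0], "yaw": 0}
    - {"offset": [0, 0, 0], "yaw": 0}

```text
time_s: 6.3
position: [598.2, -286.7, 222.0]
orientation: [-2.277, -2.162, 0.0]
wrist_force: [-0.3, 1.4, -1.7]
gripper_width: 14.1
grip_force: 86.9
```

Run:
```python
from h import *
pose(); c=ctrl.read_camera("wrist"); cv2.imwrite("pics/w3.png",c["image"]); np.savez("w3",**c); print(c["origin"],c["fx"]); orange(c)
```

```text
t 6.3 tcp [ 598.2 -286.7  222. ] xang 87.0 tilt [ 0.001 -0.001 -1.   ] q6 1.18 F [-0.3  1.4 -1.7] T [0.02 0.02 0.05] w 14.1 g 86.9
[ 601.02506699 -217.59757565  364.72213999] 286.68117893586833
orange 4486 [ 598.1 -271.9] [108.8  16.1] axis -93.1 z [236.4 238.6 239.8] [257.3563795  247.24209378]
```

View pics/w3.png

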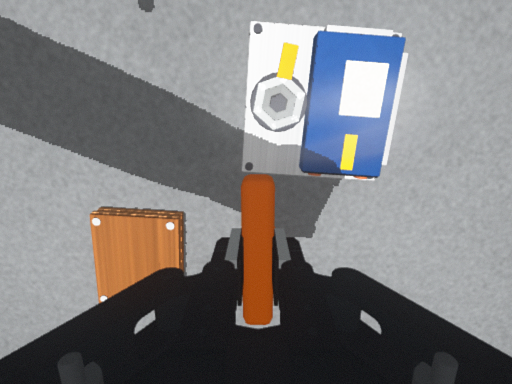

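The wrist view shows the blue cell's lock at (278,103) and its tongue at (288,60). Enlarging the hex, and checking where the bar ends lie in the grip.

Run:
```python
from h import *
c=dict(np.load("w3.npz")); P=cloud(c); 
for v in range(165,340,12): print(v,P[v,258].round(1),c["image"][v,258], end=" | ")
print()
w=P[60:150,230:330]; m=(w[...,2]>43)&(w[...,2]<49)
print("n",m.sum())
b=w[m]; print(cv2.minEnclosingCircle(b[:,:2].astype(np.float32)), np.median(b[:,2]))
# socket interior
f=w[(w[...,2]<34)&(w[...,2]>20)&(np.hypot(w[...,0]-np.median(b[:,0]),w[...,1]-np.median(b[:,1]))<15)]
print("inside",len(f),f.mean(0),f.min(0),f.max(0))
# metric top-down rectification of plane z=46, world axes (col=-y,row=-x), 0.125mm/px
o=np.array(c["orientation"],float); M=R.from_rotvec(o).as_matrix() if o.shape==(3,) else o
out=[]
for z in (46,38):
    X,Y=np.meshgrid(np.arange(0,600),np.arange(0,600)); wx=628+37.5-Y*.125; wy=-206+37.5-X*.125
    p=(np.stack([wx,wy,np.full(wx.shape,z)],-1)-np.array(c["origin"]))@M
    u=(p[...,0]/p[...,2]*c["fx"]+c["cx"]).astype(np.float32); vv=(p[...,1]/p[...,2]*c["fy"]+c["cy"]).astype(np.float32)
    out.append(cv2.resize(cv2.remap(c["image"],u,vv,3),(400,400)))
cv2.imwrite("pics/hex.png",np.hstack(out))
```

```text
165 [ 598.3 -281.8   12.7] [151 152 152] | 177 [ 599.7 -247.3  232.9] [ 32  70 148] | 189 [ 599.5 -251.6  238.7] [ 19  75 167] | 201 [ 599.2 -257.1  239.5] [ 24  78 170] | 213 [ 598.9 -263.1  239. ] [ 20  78 169] | 225 [ 598.5 -269.6  237.7] [ 19  76 170] | 237 [ 598.2 -275.2  239.1] [ 26  80 174] | 249 [ 597.9 -281.7  238.6] [ 23  76 171] | 261 [ 597.6 -287.9  239.1] [ 21  77 170] | 273 [ 597.2 -294.8  238.6] [ 14  73 167] | 285 [ 596.9 -300.9  239.7] [ 16  75 167] | 297 [ 596.5 -308.8  238.3] [ 11  71 167] | 309 [ 596.1 -315.9  238.4] [ 12  73 166] | 321 [ 595.7 -323.6  238.1] [ 13  73 166] | 333 [ 598.1 -275.8  299.8] [26 26 25] | 
n 1677
((625.9185180664062, -201.8151092529297), 36.31055450439453) 45.87717647645684
inside 224 [ 624.99094152 -208.27478008   24.41470669] [ 615.59174715 -216.72673768   21.53558986] [ 634.09650633 -199.18790192   33.57717737]
```

View pics/hex.png

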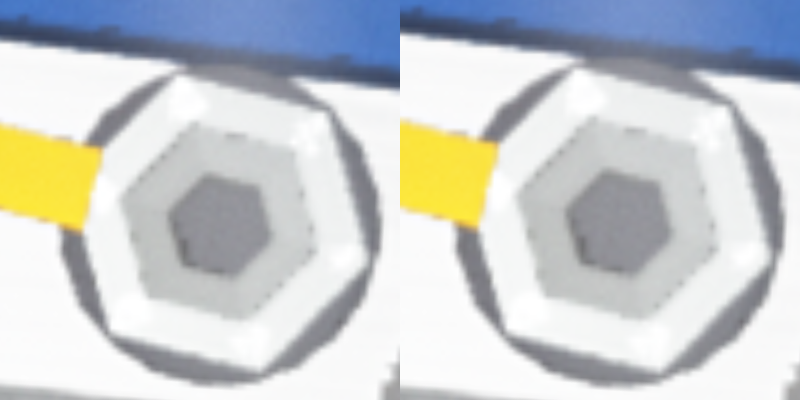

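The hex flats' normals are at 45.5/105.5/165.5° in world axes, and the socket is at about (624.5, -209.5). The bar centre coincides with the TCP. I'll set the bar to 105.5° and come down above the funnel.

>>> send_rows:
  targets:
    - {"offset": [0.13, 0.037, 0], "yaw": 0}
    - {"offset": [0.13, 0.037, 0], "yaw": 0}
    - {"offset": [0.133, 0.037, 0], "yaw": 0}
    - {"offset": [0, 0, 0], "yaw": -0.137}
    - {"offset": [0, 0, 0], "yaw": -0.137}
    - {"offset": [0, 0, 0], "yaw": -0.137}
    - {"offset": [0, 0, 0.18], "yaw": 0}
    - {"offset": [0, 0, 0.18], "yaw": 0}
    - {"offset": [0, 0, 0], "yaw": 0}
    - {"offset": [0, 0, 0], "yaw": 0}

```text
time_s: 7.35
position: [624.4, -208.4, 151.1]
orientation: [-1.898, -2.502, 0.0]
wrist_force: [0.1, 0.4, -2.1]
gripper_width: 13.7
grip_force: 86.8
```

Run:
```python
from h import *
pose(); c=ctrl.read_camera("wrist"); s=ctrl.read_camera("scene"); cv2.imwrite("pics/ws.png",np.hstack([cv2.resize(c["image"],(400,300)),cv2.resize(s["image"][170:320,20:220],(400,300),interpolation=3)]))
```

```text
t 7.35 tcp [ 624.4 -208.4  151.1] xang 105.6 tilt [ 0.001 -0.001 -1.   ] q6 0.98 F [ 0.1  0.4 -2.1] T [ 0.01 -0.05  0.04] w 13.7 g 86.8
```

View pics/ws.png

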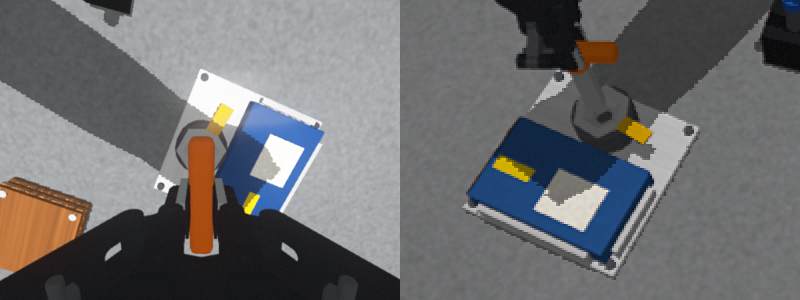

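The key shaft stands over the socket (right half, about (603,115)). Descending in small steps and watching the force.

>>> send_rows:
  targets:
    - {"offset": [0, 0, 0.05], "yaw": 0}
    - {"offset": [0, 0, 0.03], "yaw": 0}
    - {"offset": [0, 0, 0.02], "yaw": 0}
    - {"offset": [0, 0, 0.02], "yaw": 0}
    - {"offset": [0, 0, 0], "yaw": 0}

```text
time_s: 7.95
position: [624.3, -209.5, 125.5]
orientation: [-1.9, -2.501, 0.0]
wrist_force: [-0.2, 0.5, -1.2]
gripper_width: 14.2
grip_force: 78.7
```

>>> send_rows:
  targets:
    - {"offset": [0, 0, 0.015], "yaw": 0}
    - {"offset": [0, 0, 0.015], "yaw": 0}
    - {"offset": [0, 0, 0], "yaw": 0}

```text
time_s: 8.25
position: [624.8, -209.6, 120.5]
orientation: [1.9, 2.501, 0.0]
wrist_force: [0.3, -1.0, 1.5]
gripper_width: 13.8
grip_force: 95.8
```

Sliding in freely; on to the floor.

>>> send_rows:
  targets:
    - {"offset": [0, 0, 0.012], "yaw": 0}
    - {"offset": [0, 0, 0.01], "yaw": 0}
    - {"offset": [0, 0, 0], "yaw": 0}
    - {"offset": [0, 0, 0], "yaw": 0}

```text
time_s: 8.65
position: [624.6, -209.6, 116.0]
orientation: [1.9, 2.502, 0.0]
wrist_force: [-1.1, 0.4, 4.0]
gripper_width: 13.7
grip_force: 118.5
```

>>> send_rows:
  targets:
    - {"offset": [0, 0, 0.008], "yaw": 0}
    - {"offset": [0, 0, 0], "yaw": 0}
    - {"offset": [0, 0, 0], "yaw": 0}

```text
time_s: 8.95
position: [625.2, -209.8, 115.7]
orientation: [1.899, 2.5, 0.001]
wrist_force: [0.3, 0.2, 10.6]
gripper_width: 13.5
grip_force: 119.4
```

Seated on the floor (10 N at z 115.7, where 117 was expected). Turning clockwise.

>>> send_rows:
  targets:
    - {"offset": [0, 0, 0], "yaw": 0.15}
    - {"offset": [0, 0, 0], "yaw": 0.15}
    - {"offset": [0, 0, 0], "yaw": 0.15}
    - {"offset": [0, 0, 0], "yaw": 0.15}
    - {"offset": [0, 0, 0], "yaw": 0.15}
    - {"offset": [0, 0, 0], "yaw": 0.15}
    - {"offset": [0, 0, 0], "yaw": 0.15}
    - {"offset": [0, 0, 0], "yaw": 0.15}
    - {"offset": [0, 0, 0], "yaw": 0.15}
    - {"offset": [0, 0, 0], "yaw": 0.15}
    - {"offset": [0, 0, 0], "yaw": 0.15}
    - {"offset": [0, 0, 0], "yaw": 0}

```text
time_s: 10.15
position: [625.3, -209.8, 115.8]
orientation: [3.025, 0.841, 0.003]
wrist_force: [-0.4, 0.6, 9.9]
gripper_width: 13.8
grip_force: 119.5
```

Run:
```python
from h import *
pose()
```

```text
t 10.15 tcp [ 625.3 -209.8  115.8] xang 31.1 tilt [ 0.002  0.002 -1.   ] q6 2.28 F [-0.4  0.6  9.9] T [-0.04 -0.05  0.03] w 13.8 g 119.5
```

>>> send_rows:
  targets:
    - {"offset": [0, 0, 0], "yaw": 0.1}
    - {"offset": [0, 0, 0], "yaw": 0.1}
    - {"offset": [0, 0, 0], "yaw": 0.1}
    - {"offset": [0, 0, 0], "yaw": 0}

```text
time_s: 10.55
position: [625.3, -209.8, 115.7]
orientation: [3.103, 0.482, 0.004]
wrist_force: [0.5, 0.4, 8.9]
gripper_width: 13.9
grip_force: 119.3
```

Run:
```python
from h import *
pose()
```

```text
t 10.55 tcp [ 625.3 -209.8  115.7] xang 17.7 tilt [ 0.002  0.002 -1.   ] q6 2.51 F [0.5 0.4 8.9] T [0.07 0.01 0.08] w 13.9 g 119.3
```

>>> send_rows:
  targets:
    - {"offset": [0, 0, 0], "yaw": 0.08}
    - {"offset": [0, 0, 0], "yaw": 0.04}
    - {"offset": [0, 0, 0], "yaw": 0}

```text
time_s: 10.85
position: [625.3, -209.8, 115.7]
orientation: [3.122, 0.338, 0.004]
wrist_force: [0.5, 0.2, 9.3]
gripper_width: 13.6
grip_force: 119.3
```

Run:
```python
from h import *
pose()
```

```text
t 10.85 tcp [ 625.3 -209.8  115.7] xang 12.4 tilt [ 0.002  0.001 -1.   ] q6 2.6 F [0.5 0.2 9.3] T [0.08 0.01 0.32] w 13.6 g 119.3
```

Torque is starting to rise (0.32 N m). A little further to be surely at the stop.

>>> send_rows:
  targets:
    - {"offset": [0, 0, 0], "yaw": 0.05}
    - {"offset": [0, 0, 0], "yaw": 0}

```text
time_s: 11.05
position: [625.3, -209.8, 115.7]
orientation: [3.128, 0.277, 0.004]
wrist_force: [0.8, -0.3, 9.1]
gripper_width: 13.5
grip_force: 119.3
```

Run:
```python
from h import *
pose()
```

```text
t 11.05 tcp [ 625.3 -209.8  115.7] xang 10.1 tilt [ 0.002  0.001 -1.   ] q6 2.64 F [ 0.8 -0.3  9.1] T [0.12 0.07 0.36] w 13.5 g 119.3
```

>>> send_rows:
  targets:
    - {"offset": [0, 0, 0], "yaw": 0.05}
    - {"offset": [0, 0, 0], "yaw": 0}

```text
time_s: 11.25
position: [625.3, -209.8, 115.7]
orientation: [3.133, 0.216, 0.004]
wrist_force: [0.2, 0.6, 9.3]
gripper_width: 13.6
grip_force: 119.4
```

Run:
```python
from h import *
pose()
```

```text
t 11.25 tcp [ 625.3 -209.8  115.7] xang 7.9 tilt [ 0.002  0.001 -1.   ] q6 2.68 F [0.2 0.6 9.3] T [0.05 0.01 0.42] w 13.6 g 119.4
```

Run:
```python
from h import *
a=ctrl.read_camera("scene"); b=ctrl.read_camera("wrist"); P=cloud(a)
h=cv2.cvtColor(a["image"],cv2.COLOR_BGR2HSV)
m=(h[...,0]>15)&(h[...,0]<26)&(h[...,1]>170)&(P[...,2]>40)&(P[...,2]<60)&(P[...,1]<-100)&(P[...,0]>550)
q=P[m]; print(len(q), q.mean(0) if len(q) else 0)
if len(q)>20:
    r=cv2.minAreaRect(q[:,:2].astype(np.float32)); print(r)
cv2.imwrite("pics/t.png",np.hstack([cv2.resize(b["image"],(400,300)),cv2.resize(a["image"][170:320,20:220],(400,300),interpolation=3)]))
```

```text
138 [ 664.8919884  -216.82088307   46.5071375 ]
((680.7523193359375, -237.18194580078125), (30.082881927490234, 87.67987060546875), 38.84686279296875)
```

View pics/t.png

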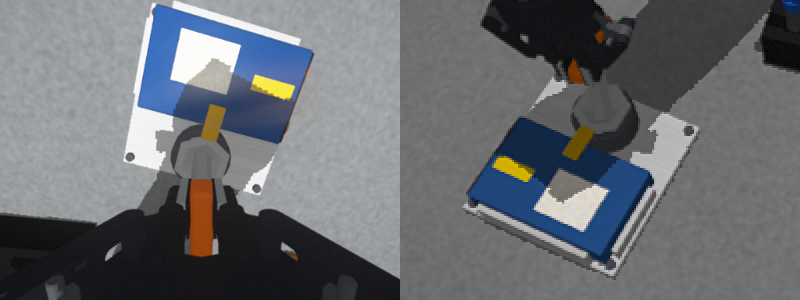

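The tongue now lies over the blue cell, perpendicular to its edge (wrist half: tongue (208,140)-(216,105)). Torque is well above friction, so it is at the stop. Unwind the grip a little, release, and rise.

>>> send_rows:
  targets:
    - {"offset": [0, 0, 0], "yaw": -0.08}
    - {"offset": [0, 0, 0], "yaw": 0}
  squeeze: 20

```text
time_s: 11.55
position: [625.3, -209.8, 115.7]
orientation: [3.124, 0.318, 0.004]
wrist_force: [-0.1, -0.2, 10.0]
gripper_width: 13.3
grip_force: 119.5
```

>>> send_rows:
  targets:
    - {"offset": [0, 0, 0], "yaw": 0}
    - {"offset": [0, 0, 0], "yaw": 0}
    - {"offset": [0, 0, 0], "yaw": 0}
    - {"offset": [0, 0, 0], "yaw": 0}
    - {"offset": [0, 0, 0], "yaw": 0}
    - {"offset": [0, 0, 0], "yaw": 0}
    - {"offset": [0, 0, 0], "yaw": 0}
  jaw: 1

```text
time_s: 12.25
position: [624.6, -209.6, 114.2]
orientation: [-3.126, -0.315, 0.0]
wrist_force: [0.2, -0.3, -0.2]
gripper_width: 85.4
grip_force: 0.0
```

>>> send_rows:
  targets:
    - {"offset": [0, 0, -0.1], "yaw": 0}
    - {"offset": [0, 0, -0.2], "yaw": 0}
    - {"offset": [0, 0, -0.2], "yaw": 0}
    - {"offset": [-0.2, 0, -0.1], "yaw": 0}
    - {"offset": [-0.2, 0, 0], "yaw": 0}
    - {"offset": [-0.2, 0, 0], "yaw": 0}
    - {"offset": [0, 0, 0], "yaw": 0}
    - {"offset": [0, 0, 0], "yaw": 0}

```text
time_s: 13.05
position: [506.6, -233.8, 235.0]
orientation: [3.125, 0.313, 0.002]
wrist_force: [0.6, 0.8, 0.6]
gripper_width: 85.6
grip_force: 0.0
```

Run:
```python
from h import *
pose(); a=ctrl.read_camera("scene"); b=ctrl.read_camera("wrist"); orange(b); orange(a)
cv2.imwrite("pics/f.png",np.hstack([cv2.resize(b["image"],(400,300)),cv2.resize(a["image"][170:320,20:220],(400,300),interpolation=3)]))
P=cloud(b);h=cv2.cvtColor(b["image"],cv2.COLOR_BGR2HSV)
m=(h[...,0]>15)&(h[...,0]<28)&(h[...,1]>170)&(P[...,2]>42)&(P[...,2]<52); k,L,st,ce=cv2.connectedComponentsWithStats(m.astype(np.uint8))
q=P[L==1+np.argmax(st[1:,4])]; print("tongue",len(q),cv2.minAreaRect(q[:,:2].astype(np.float32)))
m=(h[...,0]>100)&(h[...,0]<128)&(h[...,1]>120)&(P[...,2]>33)&(P[...,2]<41); q=P[m]; print("cell",len(q),cv2.minAreaRect(q[:,:2].astype(np.float32)))
```

```text
t 13.05 tcp [ 506.6 -233.8  235. ] xang 11.4 tilt [ 0.001  0.001 -1.   ] q6 2.51 F [0.6 0.8 0.6] T [-0.07 -0.11  0.06] w 85.6 g 0.0
orange 934 [ 606.2 -212.3] [65.4 15.3] axis -167.7 z [133.1 136.6 140.1] [255.7370479   70.42864125]
orange 149 [ 618.9 -209. ] [44.9 15.8] axis 11.4 z [132.5 136.4 140.4] [114.25925926 196.58765432]
tongue 413 ((664.2537841796875, -214.58460998535156), (15.37144660949707, 32.50712966918945), 84.0372314453125)
cell 3857 ((662.5858764648438, -222.43942260742188), (51.59650802612305, 155.2808837890625), 11.367582321166992)
```

View pics/f.png

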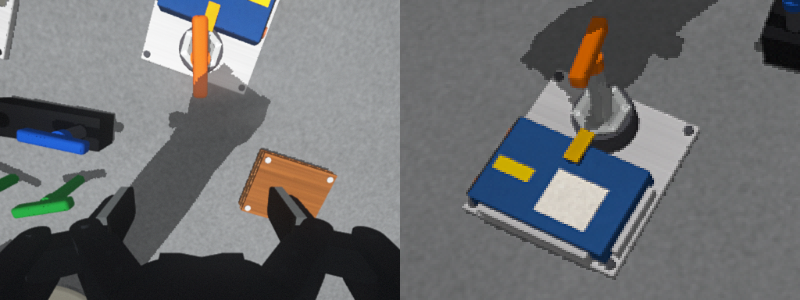

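The key stands in the socket with the tongue over the cell, but the handle top reads high and uneven (133-140 mm), so I'll check tilt and depth.

Run:
```python
from h import *
for n in("wrist","scene","top"):
    c=ctrl.read_camera(n); P=cloud(c); h=cv2.cvtColor(c["image"],cv2.COLOR_BGR2HSV)
    m=(h[...,0]>3)&(h[...,0]<18)&(h[...,1]>150)&(P[...,2]>95)&(P[...,2]<160)&(P[...,1]<-150)&(P[...,1]>-270)&(P[...,0]>540)
    q=P[m]; a=np.radians(11.4); e=np.array([np.cos(a),np.sin(a)]); t=(q[:,:2]-[625,-209.7])@e
    print(n,len(q),"t",np.percentile(t,[1,99]).round(1))
    for lo in range(-60,60,15):
        s=(t>=lo)&(t<lo+15)
        if s.sum()>8: print("  ",lo,s.sum(),"ztop",np.percentile(q[s,2],85).round(1),"lat",(((q[s,:2]-[625,-209.7])@[-e[1],e[0]]).mean()).round(1))
```

```text
wrist 2046 t [-61.   12.7]
   -60 306 ztop 125.6 lat 1.0
   -45 358 ztop 129.5 lat 1.2
   -30 475 ztop 132.9 lat 0.8
   -15 437 ztop 136.8 lat 1.2
   0 426 ztop 139.8 lat 0.9
scene 404 t [-58.3  17.3]
   -60 60 ztop 125.5 lat 3.2
   -45 61 ztop 128.8 lat 3.3
   -30 82 ztop 132.6 lat 5.2
   -15 90 ztop 136.5 lat 4.7
   0 80 ztop 139.9 lat 3.7
   15 30 ztop 137.0 lat 1.8
top 281 t [-59.7  12.6]
   -60 47 ztop 125.0 lat 5.1
   -45 52 ztop 129.0 lat 5.2
   -30 74 ztop 132.1 lat 6.6
   -15 59 ztop 136.5 lat 4.4
   0 46 ztop 139.0 lat 5.2
```

The handle leans about 14° along the bar with its tip on the socket floor (computed tip height 24.8 mm). It toppled within the socket's play on release, and there is plenty of time. I'll regrip lightly, stand it upright and release gently.

>>> send_rows:
  targets:
    - {"offset": [0.17, -0.004, 0], "yaw": 0}
    - {"offset": [0.17, -0.004, 0], "yaw": 0}
    - {"offset": [0.162, -0.004, 0], "yaw": 0}
    - {"offset": [0, 0, 0], "yaw": 0}
    - {"offset": [0, 0, 0.18], "yaw": 0}
    - {"offset": [0, 0, 0.18], "yaw": 0}
    - {"offset": [0, 0, 0.14], "yaw": 0}
    - {"offset": [0, 0, 0.085], "yaw": 0}
    - {"offset": [0, 0, 0], "yaw": 0}
  jaw: 1
  squeeze: 20

```text
time_s: 14.2
position: [603.6, -210.6, 114.1]
orientation: [-3.124, -0.315, 0.007]
wrist_force: [-0.7, 0.5, -0.1]
gripper_width: 85.6
grip_force: 0.0
```

>>> send_rows:
  targets:
    - {"offset": [0, 0, 0], "yaw": 0}
    - {"offset": [0, 0, 0], "yaw": 0}
    - {"offset": [0, 0, 0], "yaw": 0}
    - {"offset": [0, 0, 0], "yaw": 0}
    - {"offset": [0, 0, 0], "yaw": 0}
    - {"offset": [0, 0, 0], "yaw": 0}
    - {"offset": [0, 0, 0], "yaw": 0}
  jaw: -1
  squeeze: 20

```text
time_s: 14.9
position: [605.2, -211.3, 117.9]
orientation: [3.125, 0.315, 0.002]
wrist_force: [-0.3, 0.3, 4.1]
gripper_width: 15.3
grip_force: 26.0
```

>>> send_rows:
  targets:
    - {"offset": [0.025, 0, 0], "yaw": 0}
    - {"offset": [0.025, 0, 0], "yaw": 0}
    - {"offset": [0, 0, 0], "yaw": 0}

```text
time_s: 15.2
position: [614.9, -209.1, 118.2]
orientation: [3.125, 0.315, -0.0]
wrist_force: [-5.4, 0.0, 9.7]
gripper_width: 15.3
grip_force: 26.9
```

>>> send_rows:
  targets:
    - {"offset": [0.025, 0, 0], "yaw": 0}
    - {"offset": [0.025, 0, 0], "yaw": 0}
    - {"offset": [0, 0, 0], "yaw": 0}

```text
time_s: 15.5
position: [625.0, -207.1, 118.5]
orientation: [3.125, 0.315, 0.001]
wrist_force: [-4.6, -0.9, 11.5]
gripper_width: 15.2
grip_force: 27.6
```

```bash
cat >> h.py <<'E'
def tilt():
    for n in("scene","top","wrist"):
        c=ctrl.read_camera(n); P=cloud(c); h=cv2.cvtColor(c["image"],cv2.COLOR_BGR2HSV)
        m=(h[...,0]>3)&(h[...,0]<18)&(h[...,1]>150)&(P[...,2]>95)&(P[...,2]<160)&(P[...,1]<-150)&(P[...,1]>-270)&(P[...,0]>540)
        q=P[m]; a=np.radians(11.4); e=np.array([np.cos(a),np.sin(a)]); t=(q[:,:2]-[625,-209.7])@e
        if len(q)<20: print(n,len(q)); continue
        b=[(lo+5,np.percentile(q[(t>=lo)&(t<lo+10),2],70)) for lo in range(-65,60,10) if ((t>=lo)&(t<lo+10)).sum()>8]
        print(n,len(q),"t",np.percentile(t,[1,99]).round(1),[(x,round(float(z),1)) for x,z in b])
E
python3 -c "
from h import *
pose();tilt()"
```

```text
t 15.5 tcp [ 625.  -207.1  118.5] xang 11.5 tilt [ 0.001  0.001 -1.   ] q6 2.62 F [-4.6 -0.9 11.5] T [0.02 1.05 0.05] w 15.2 g 27.6
scene 209 t [-40.   36.9] [(-40, 128.1), (0, 133.5), (10, 135.5), (20, 136.5), (30, 137.2), (40, 131.8)]
top 55 t [-26.8  -1.7] [(-20, 130.5), (-10, 132.4)]
wrist 4240 t [-42.2  34.6] [(-40, 129.3), (-30, 130.4), (-20, 131.7), (-10, 132.8), (0, 134.0), (10, 135.2), (20, 136.4), (30, 136.9)]
```

Half straightened (6.6° left). A bit further, then press lightly.

>>> send_rows:
  targets:
    - {"offset": [0.02, 0.006, 0], "yaw": 0}
    - {"offset": [0.02, 0.006, 0], "yaw": 0}
    - {"offset": [0, 0, 0], "yaw": 0}

```text
time_s: 15.95
position: [633.3, -207.9, 118.2]
orientation: [3.125, 0.315, 0.001]
wrist_force: [-3.5, -0.8, 9.6]
gripper_width: 15.2
grip_force: 27.7
```

```bash
python3 -c "
from h import *
pose();tilt()"
```

```text
t 15.95 tcp [ 633.3 -207.9  118.2] xang 11.5 tilt [ 0.  0. -1.] q6 2.62 F [-3.5 -0.8  9.6] T [0.02 0.88 0.  ] w 15.2 g 27.7
scene 203 t [-31.1  43.4] [(-30, 130.3), (10, 134.3), (20, 135.2), (30, 134.8), (40, 134.1)]
top 44 t [-14.5   5.6] [(-10, 129.8), (0, 134.0)]
wrist 4343 t [-33.8  41.5] [(-30, 132.7), (-20, 133.0), (-10, 133.4), (0, 133.8), (10, 134.0), (20, 134.4), (30, 134.8), (40, 134.3)]
```

>>> send_rows:
  targets:
    - {"offset": [0.02, 0.004, 0], "yaw": 0}
    - {"offset": [0, 0, 0], "yaw": 0}
    - {"offset": [-0.015, 0, 0], "yaw": 0}
    - {"offset": [0, 0, 0], "yaw": 0}

```text
time_s: 16.5
position: [634.4, -208.5, 118.0]
orientation: [3.125, 0.315, 0.002]
wrist_force: [0.5, -0.3, 5.9]
gripper_width: 15.2
grip_force: 27.4
```

```bash
python3 -c "
from h import *
pose();tilt()"
```

```text
t 16.5 tcp [ 634.4 -208.5  118. ] xang 11.5 tilt [ 0.001  0.001 -1.   ] q6 2.62 F [ 0.5 -0.3  5.9] T [0.04 0.11 0.01] w 15.2 g 27.4
scene 201 t [-30.6  43.7] [(-30, 131.1), (10, 133.7), (20, 134.6), (30, 134.4), (40, 133.3)]
top 51 t [-14.1   7.7] [(-10, 131.4), (0, 133.0)]
wrist 4331 t [-31.3  42.3] [(-30, 133.7), (-20, 133.8), (-10, 133.8), (0, 133.9), (10, 133.9), (20, 133.9), (30, 134.0), (40, 133.5)]
```

Upright now (top 133.9 along the whole bar). Bring it back to the socket's rest axis, check, then release.

>>> send_rows:
  targets:
    - {"offset": [-0.012, 0.002, 0], "yaw": 0}
    - {"offset": [-0.012, 0.002, 0], "yaw": 0}
    - {"offset": [0, 0, 0], "yaw": 0}

```text
time_s: 16.95
position: [630.0, -210.3, 118.0]
orientation: [3.125, 0.315, 0.002]
wrist_force: [0.4, 0.2, 6.1]
gripper_width: 15.5
grip_force: 27.4
```

```bash
python3 -c "
from h import *
pose();tilt()"
```

```text
t 16.95 tcp [ 630.  -210.3  118. ] xang 11.5 tilt [ 0.001  0.001 -1.   ] q6 2.62 F [0.4 0.2 6.1] T [ 0.08 -0.02 -0.01] w 15.5 g 27.4
scene 194 t [-35.4  38.8] [(0, 135.2), (10, 134.2), (20, 134.5), (30, 134.2), (40, 132.7)]
top 67 t [-22.3   3. ] [(-20, 130.9), (-10, 132.6), (0, 133.4)]
wrist 4325 t [-36.1  37.6] [(-40, 133.5), (-30, 133.7), (-20, 133.8), (-10, 133.9), (0, 133.9), (10, 134.0), (20, 134.0), (30, 134.0), (40, 132.3)]
```

>>> send_rows:
  targets:
    - {"offset": [0, 0, -0.005], "yaw": 0}
    - {"offset": [0, 0, 0], "yaw": 0}
    - {"offset": [0, 0, 0], "yaw": 0}

```text
time_s: 17.4
position: [629.6, -210.2, 118.1]
orientation: [-3.126, -0.315, 0.0]
wrist_force: [1.2, 0.2, 1.9]
gripper_width: 15.2
grip_force: 26.9
```

>>> send_rows:
  targets:
    - {"offset": [0, 0, 0], "yaw": 0}
    - {"offset": [0, 0, 0], "yaw": 0}
    - {"offset": [0, 0, 0], "yaw": 0}
    - {"offset": [0, 0, 0], "yaw": 0}
    - {"offset": [0, 0, 0], "yaw": 0}
  jaw: 1

```text
time_s: 17.9
position: [629.4, -210.2, 118.2]
orientation: [-3.126, -0.315, 0.0]
wrist_force: [-0.0, 0.4, 0.8]
gripper_width: 85.1
grip_force: 0.0
```

```bash
python3 -c "
from h import *
pose();tilt()"
```

```text
t 17.9 tcp [ 629.4 -210.2  118.2] xang 11.5 tilt [-0. -0. -1.] q6 2.62 F [-0.   0.4  0.8] T [-0.01  0.02 -0.  ] w 85.1 g 0.0
scene 322 t [-30.5  39.3] [(-30, 133.6), (-10, 133.6), (0, 133.9), (10, 134.2), (20, 134.4), (30, 134.2), (40, 132.3)]
top 124 t [-23.9  22.4] [(-20, 131.0), (-10, 132.4), (0, 133.3), (10, 133.5)]
wrist 4549 t [-36.8  38.2] [(-40, 133.6), (-30, 133.8), (-20, 133.8), (-10, 134.0), (0, 133.9), (10, 134.1), (20, 134.2), (30, 134.2), (40, 132.8)]
```

The key stands upright and free, fully seated (top 134). Rise straight up and check the lock once more.

>>> send_rows:
  targets:
    - {"offset": [0, 0, -0.08], "yaw": 0}
    - {"offset": [0, 0, -0.2], "yaw": 0}
    - {"offset": [0, 0, -0.25], "yaw": 0}
    - {"offset": [-0.2, 0, -0.1], "yaw": 0}
    - {"offset": [-0.2, 0, 0], "yaw": 0}
    - {"offset": [-0.2, 0, 0], "yaw": 0}
    - {"offset": [0, 0, 0], "yaw": 0}
    - {"offset": [0, 0, 0], "yaw": 0}

```text
time_s: 18.85
position: [511.4, -234.5, 245.0]
orientation: [3.125, 0.313, 0.002]
wrist_force: [-0.2, 0.0, 0.2]
gripper_width: 85.3
grip_force: 0.0
```

Run:
```python
from h import *
pose(); tilt()
b=ctrl.read_camera("wrist"); P=cloud(b);h=cv2.cvtColor(b["image"],cv2.COLOR_BGR2HSV)
m=(h[...,0]>15)&(h[...,0]<28)&(h[...,1]>170)&(P[...,2]>42)&(P[...,2]<52); k,L,st,ce=cv2.connectedComponentsWithStats(m.astype(np.uint8))
q=P[L==1+np.argmax(st[1:,4])]; print("tongue",len(q),cv2.minAreaRect(q[:,:2].astype(np.float32)))
c=ctrl.read_camera("top"); P=cloud(c); h=cv2.cvtColor(c["image"],cv2.COLOR_BGR2HSV)
m=(h[...,0]>100)&(h[...,0]<128)&(h[...,1]>120)&(P[...,2]>33)&(P[...,2]<41)&(P[...,0]>600); print("cell",cv2.minAreaRect(P[m][:,:2].astype(np.float32)))
```

```text
t 18.85 tcp [ 511.4 -234.5  245. ] xang 11.4 tilt [ 0.001  0.001 -1.   ] q6 2.51 F [-0.2  0.   0.2] T [-0.03 -0.02 -0.03] w 85.3 g 0.0
scene 445 t [-38.4  39.6] [(-40, 132.9), (-30, 133.9), (-20, 133.6), (-10, 133.9), (0, 133.5), (10, 133.4), (20, 134.3), (30, 134.7), (40, 133.1)]
top 281 t [-40.6  34. ] [(-40, 132.9), (-30, 133.6), (-20, 133.9), (-10, 133.1), (0, 132.6), (10, 133.8), (20, 134.0), (30, 133.1)]
wrist 2028 t [-39.9  35.3] [(-40, 133.7), (-30, 133.9), (-20, 133.9), (-10, 133.9), (0, 134.0), (10, 134.2), (20, 134.2), (30, 134.4), (40, 133.7)]
tongue 328 ((665.0948486328125, -219.39952087402344), (34.08866882324219, 13.665321350097656), 11.799430847167969)
cell ((702.1825561523438, -217.83877563476562), (146.8834228515625, 91.72452545166016), 83.39450073242188)
```

The tongue's rectangle is inconsistent, since the handle hides part of it from this view, so I'll check numerically from the other two cameras.

Run:
```python
from h import *
for n in("scene","top"):
    c=ctrl.read_camera(n); P=cloud(c);h=cv2.cvtColor(c["image"],cv2.COLOR_BGR2HSV)
    m=(h[...,0]>14)&(h[...,0]<30)&(h[...,1]>140)&(P[...,2]>30)&(P[...,2]<60)&(P[...,0]>560)
    k,L,st,ce=cv2.connectedComponentsWithStats(m.astype(np.uint8))
    for i in range(1,k):
        if st[i,4]<12: continue
        q=P[L==i]; q=q[np.abs(q[:,2]-np.median(q[:,2]))<4]
        r=cv2.minAreaRect(q[:,:2].astype(np.float32)); print(n,ce[i].round(),len(q),"z",np.median(q[:,2]).round(),q.mean(0)[:2].round(1),np.round(r[1],1),round(r[2],1))
```

```text
scene [109. 242.] 133 z 47.0 [ 665.6 -213.6] [17.5 33.8] 83.3
scene [ 76. 254.] 134 z 38.0 [ 702.9 -267.5] [40.  14.6] 81.8
scene [323. 282.] 147 z 46.0 [625.7 198.1] [32.8 17.1] 63.8
scene [261. 296.] 151 z 37.0 [681.6  95.9] [38.6 15. ] 80.8
top [348. 110.] 66 z 37.0 [ 702.5 -265.9] [36.9 11.3] 83.5
top [329. 125.] 61 z 46.0 [ 664.3 -211.8] [15.  29.7] 84.4
top [202. 130.] 50 z 37.0 [681.1  96.5] [33.3  9.3] 77.2
top [159. 154.] 64 z 46.0 [623.3 199.3] [28.  13.1] 69.3
```

```bash
python3 -c "
from workcell import ctrl
print(ctrl.close_job())"
```

```text
the job is handed in; nothing more can be done
None
```

The job is handed in: the blue cell's lock is turned clockwise to the stop with the tongue over the cell, the orange key stands upright and fully seated in the socket, and the bare metal cell's lock has not moved.

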